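# Slide the coaster through the gallery rail

### The arm

A 7-joint arm with a two-finger parallel gripper is mounted at the origin on the work surface. World frame = base frame: x ahead of the robot, y to its left, z up, the work surface at z = 0. Lengths are in m, angles in rad, forces in N, time in s.
With the tool pointing down it reaches from about 0.4 to 0.85 m from the base axis. Payload 10.4 kg.
Tool frame: the origin (TCP) lies between the finger pads; the fingertips stand 11 mm ahead of it and the grasp point (between the pads) lies 8 mm behind it (tip_reach is the distance from the TCP to the fingertips, in m); z points along the fingers, y is the line along which they close (so a half turn about z gives the same grasp; the last joint's range is limited). The gripper opens to 85 mm and grips with 20 to 120 N. Pads are 22 mm wide; open, the fingers measure 114 mm over their backs; the gripper's body (76 mm by 85 mm) begins 54 mm behind the grasp point. The pads swing forward as they close: fully open they stand 13 mm farther back than shut.
Start: joints at [1.082, 0.332, -0.065, 1.46, 0.022, 1.35, -0.088], TCP at [0.281, -0.558, 0.242] pointing down, gripper open.
Joint ranges: [-2.6, 2.6], [-0.5, 2.12], [-1.47, 1.34], [0.16, 2.42], [-1.27, 4.41], [0.06, 2.06], [-2.6, 2.6]. Speed limits (rad/s): [2.22, 2.22, 2.79, 2.79, 3.14, 3.14, 3.14].

### API

Orientations are given as a unit quaternion [x, y, z, w].
In Python, from workcell import * gives the robot as it stands.
- The arm moves only by the shell command python3 -m inch 'ROWS' [OPENING] [FORCE]. ROWS is JSON, a list of rows, each an object with "slide": the shift along the world's x, y, z in m, a list of three; "yaw": the turn about the world's z in rad. A call has 1 to 20 rows; each row is the pose to reach, as a shift and turn from the pose commanded when the call began; what a row does not reach only later rows make up. A row lasts 1/12 s, in which the tool goes at most 41.7 mm and 7.16 degrees, less where a joint would pass 70% of its speed; a pose out of reach is approached as far as the arm can. A call with a gripper value outside its range is refused whole. OPENING is the closure in counts, from 0 (fully open) to 255 (shut), set as the call begins (- or left out, the last holds). The fingers move at their own pace and stop on an object; FORCE is the grip in N (left out, the last holds). Time passes only in rows, so rows that repeat a pose let the fingers close. It gives the time, the measured TCP pose, the force, the opening and the grip force at its end, in the units of the state.
- get_obs(): the state, without advancing time (a new reading comes with each control period).
- camera(name): name is "scene" or "top"; returns a dict with "frame" (384x512x3 uint8, red, green, blue), "fx", "fy", "cx", "cy" (pixels), "k1" (the pictures are not rectified: a ray, as slopes to the right and down, at radius r is drawn at 1 + k1 r^2 times it, then the intrinsics apply), "extrinsics" (4x4, takes a point from world to camera coordinates). Camera axes: x right, y down, z forward; pixel columns grow to the right and rows downward; lengths in m; the calibration is good to about 2 mm. A picture is of the moment at which its call begins. There is no depth.
- hand_in(): hands the job in; it is judged then, once.
The state is a dict: "clock": time; "joint_pos": joint angles; "joint_velocities": joint speeds; "tau": joint torques, N m; "position": TCP position; "ee_rot": TCP orientation; "ft_force": force on the tool from outside, world axes, zero at the start; "torque": the same for the moment, N m; "grip_width": opening from 0.0 (shut) to 1.0 (fully open); "grasp_force": force on a finger pad.
Only numpy, scipy, OpenCV 4.12 (cv2) and the standard library are available. Lean on these libraries where they do the work, as an engineer would, in place of code of your own. Each camera call takes 0.05 s, during which the arm holds its last target. There are 200 camera calls.

### The job

Push the round bamboo coaster along the trolley top, through the opening between the two inner posts of the brass rail, until it lies wholly on the round dark-green leather pad on the other side. Only push it with the fingers: do not pinch it, lift it or jam it hard against the posts. Leave the tumblers, mixing tin, jug, corkscrew and jigger standing where they are, and finish with the hand clear of everything.

Things in the scene. Friction and masses are not known exactly. Their poses are not given: they have to be found in the camera images.
- coaster: Pale bamboo coaster with a darker ring on top: a plain disc 94 mm across, 16 mm thick, about 80 g, lying loose and flat on the trolley top (z = 0) before the opening, on the rail's -y side, up to 45 mm off the opening's centre line. It stops when no longer pushed. Origin: centre of its underside; z up.
- rail: Fixed low brass rail along its own x, 53 mm high, with an opening in its middle. Origin: centre of the opening, on the trolley top. Own y points through the opening towards the pad. Inner posts, 12 mm thick, at x = -57 and +57 mm leave 102 mm clear; 8 mm bars at heights 12 and 34 mm join each to an outer post at x = -150 and +150 mm. Place and yaw vary.
- pad (a point): Centre of the round dark-green leather pad, 130 mm across, let in flush with the trolley top (no step), 120 mm beyond the middle of the opening along the rail's y axis; fixed to the rail's frame.
- tumbler_near: Cut-crystal tumbler, 80 mm across the rim, 90 mm high, standing loose on the pad's side of the rail, about 150 mm to the -x side of the centre line. Origin: centre of its underside. Not to be moved.
- tumbler_far: The same kind of tumbler, about 150 mm to the +x side of the centre line on the pad's side of the rail. Origin: centre of its underside. Not to be moved.
- tin: Steel mixing tin, 88 mm across the rim, 170 mm high, standing loose on the left. Origin: centre of its underside. Not to be moved.
- jug: Empty stoneware jug, 120 mm across, 150 mm high, handle towards its +y, standing loose on the left. Origin: centre of its underside. Not to be moved.
- corkscrew: Steel wing corkscrew, lying flat, about 200 mm long along its x axis, 96 mm wide over the wings, 26 mm high, on the right. Origin: on the trolley top under its body. Not to be moved.
- jigger: Copper double-cone jigger, 44 mm across, 75 mm high, standing on the right. Origin: centre of its underside. Not to be moved.
Not all that is in view belongs to the job. Of the things like the coaster, leave any that is purple; of the rest the smaller one is meant.

How it is judged:
On the way:
1. the coaster, flat on the trolley top, passes through the opening between the inner posts (x of coaster in the frame of rail between -0.012 and 0.012 m and y of coaster in the frame of rail between -0.03 and 0.03 m and height (world z) of coaster below 0.006 m), for 0.05 s.
At the end, for the whole second after the job is handed in: The coaster lies flat and at rest on the leather pad, its centre within 20 mm of the pad's centre, and each of the six bystanders is within 20 mm of where it stood (horizontal distance between coaster and pad below 0.02 m and height (world z) of coaster below 0.004 m and angle between coaster's own z axis and vertical below 0.05 rad and linear speed of coaster below 0.01 m/s and not (distance of tumbler_near from where it was at the start of the episode above 0.02 m) and not (distance of tumbler_far from where it was at the start of the episode above 0.02 m) and not (distance of tin from where it was at the start of the episode above 0.02 m) and not (distance of jug from where it was at the start of the episode above 0.02 m) and not (distance of corkscrew from where it was at the start of the episode above 0.02 m) and not (distance of jigger from where it was at the start of the episode above 0.02 m)); the robot touches nothing.
It fails at once if the coaster is lifted off the trolley top (its underside's centre over 12 mm up) or tipped by more than about 17 degrees (height (world z) of coaster above 0.012 m or angle between coaster's own z axis and vertical above 0.3 rad).
It fails at once if the coaster is jammed against the rail with more than 15 N (contact force between coaster and rail above 15 N).
It fails at once if a bystander is moved by more than 20 mm (distance of any of tumbler_near, tumbler_far, tin, jug, corkscrew, jigger from where it was at the start of the episode above 0.02 m).
It fails at once if a standing bystander is tipped by more than 20 degrees (angle between any of tumbler_near, tumbler_far, tin, jug, jigger's own z axis and vertical above 0.35 rad).
It also fails if it takes over 51 s, if anything falls off the work surface, if the arm or the gripper's body presses on something with over 40 N, if the wrist force passes 120 N, or if a joint passes its speed limit or range.

## Working session

There is one attempt and no reset: what is moved stays moved. The work goes in short steps, Python scripts to look and compute and a shell command to move; the robot and the scene stay as the last step left them, time stands still between calls to the robot, and variables do not carry over. Pictures are saved under pics/ and viewed, at most 10 in all, crops included, and the job is handed in when it is done.

```bash
ls; mkdir -p pics
python3 - <<'E'
from workcell import *
import cv2
for n in("top","scene"):
    c=camera(n);cv2.imwrite(f"pics/{n}0.png",cv2.cvtColor(c["frame"],cv2.COLOR_RGB2BGR))
    print(n,[c[k] for k in("fx","fy","cx","cy","k1")],c["extrinsics"].__repr__())
o=get_obs();print(o)
E
```

```text
pics
top [404.0856655591411, 404.0856655591411, 257.8088742524916, 192.09367495295123, 0.004942326616508588] array([[-0.0263643 , -0.99941707, -0.0216896 ,  0.01549603],
       [-0.99162841,  0.02889009, -0.12585097,  0.55716985],
       [ 0.12640422,  0.01819005, -0.99181203,  1.16120094],
       [ 0.        ,  0.        ,  0.        ,  1.        ]])
scene [499.72649549082587, 499.72649549082587, 255.84457105358402, 197.9175621207187, -0.019231687321249274] array([[ 0.54123182,  0.84076535, -0.01348125, -0.29696455],
       [ 0.54224052, -0.36122429, -0.75861204, -0.27092914],
       [-0.64268447,  0.40327489, -0.65140312,  1.98971161],
       [ 0.        ,  0.        ,  0.        ,  1.        ]])
{'clock': 0.1, 'joint_pos': array([ 1.08238718,  0.33279331, -0.06473548,  1.46090906,  0.0215724 ,
        1.34991555, -0.0885075 ]), 'joint_velocities': array([ 0.00172473, -0.00128175,  0.00124563, -0.00240292, -0.00012868,
        0.00091495, -0.00085385]), 'tau': array([ 1.21929843e-03, -6.26744556e+01,  4.90115513e-02, -3.92433393e+01,
        1.61982793e-02,  6.92737973e-03, -9.41688404e-05]), 'position': array([ 0.28058126, -0.55808591,  0.24158047]), 'ee_rot': array([ 9.72995246e-01,  2.30824192e-01, -1.65665682e-04, -6.44637271e-04]), 'ft_force': array([-0.38513852,  0.12992697, -0.85875395]), 'torque': array([0.0131958 , 0.01790141, 0.02927827]), 'grasp_force': 0.0, 'grip_width': 1.002036628925923}
```

View pics/top0.png

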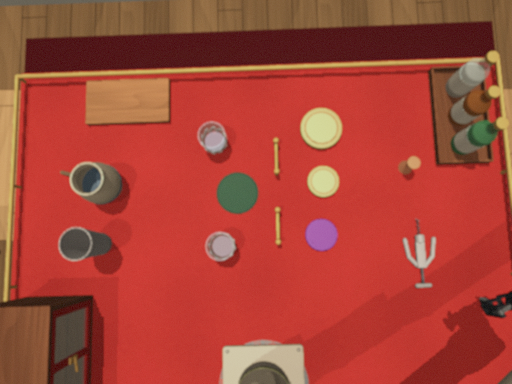

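View pics/scene0.png

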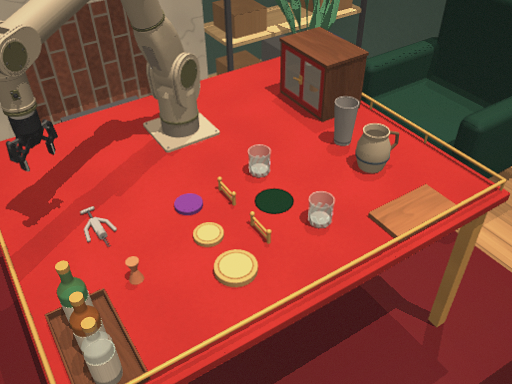

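The top view shows three discs: a large pale one at (321,128), a small pale one at (323,181) and a purple one at (321,235). The small pale one at (323,181) fits: it isn't purple, and it is the smaller of the other two. The rail is at x≈277 px, with its opening between rows 174 and 208, and the pad is at (237,193).

```bash
cat > h.py <<'E'
import numpy as np, cv2
from workcell import *
def ray(c,uv,z):
    K=np.array([[c["fx"],0,c["cx"]],[0,c["fy"],c["cy"]],[0,0,1]])
    p=cv2.undistortPoints(np.float64(uv).reshape(-1,1,2),K,np.array([c["k1"],0,0,0,0.])).reshape(-1,2)
    E=c["extrinsics"];R,t=E[:3,:3],E[:3,3]
    o=-R.T@t;d=np.c_[p,np.ones(len(p))]@R
    return o+d*((z-o[2])/d[:,2])[:,None]
def blobs(c,lo,hi,amin=60):
    h=cv2.cvtColor(c["frame"],cv2.COLOR_RGB2HSV)
    m=cv2.inRange(h,np.array(lo),np.array(hi))
    return [k for k in cv2.findContours(m,cv2.RETR_EXTERNAL,cv2.CHAIN_APPROX_NONE)[0] if cv2.contourArea(k)>amin]
def disc(c,k,z):  # centre & diameter from the outline on plane z
    P=ray(c,k,z)[:,:2].astype(np.float32)
    (x,y),r=cv2.minEnclosingCircle(P); e=cv2.fitEllipse(P)
    return np.round(e[0],4),np.round(e[1],4)
PALE=((22,50,140),(35,200,255)); GREEN=((50,60,15),(95,255,110))
E
python3 - <<'E'
from h import *
for n in("top","scene"):
    c=camera(n);f=c["frame"]
    for nm,(lo,hi),z in(("pale",PALE,.016),("green",GREEN,0)):
        for k in blobs(c,lo,hi,150):
            print(n,nm,cv2.boundingRect(k),cv2.contourArea(k),*disc(c,k,z))
    h=cv2.cvtColor(f,cv2.COLOR_RGB2HSV)
    if n=="top":
        print(h[181,315],h[181,323],h[155,277],h[193,237])
        cv2.imwrite("pics/crop.png",cv2.resize(cv2.cvtColor(f[100:270,190:360],cv2.COLOR_RGB2BGR),(595,595),interpolation=cv2.INTER_CUBIC))
    else: cv2.imwrite("pics/crops.png",cv2.resize(cv2.cvtColor(f[140:290,160:350],cv2.COLOR_RGB2BGR),(760,600),interpolation=cv2.INTER_CUBIC))
E
```

```text
top pale (308, 167, 30, 30) 677.5 [ 0.5871 -0.1954] [0.0885 0.0891]
top pale (301, 109, 40, 39) 1194.5 [ 0.7519 -0.1968] [0.1201 0.1216]
top pale (497, 60, 15, 129) 228.0 [ 0.7399 -0.747 ] [0.0236 0.3569]
top green (218, 174, 39, 39) 1132.5 [0.5623 0.0642] [0.1161 0.117 ]
top green (468, 120, 28, 26) 252.0 [ 0.7244 -0.6873] [0.0672 0.0777]
[ 33  69 219] [ 32  71 217] [ 18 154 179] [ 63  76 108]
scene pale (219, 253, 33, 25) 585.0 [ 0.7428 -0.1943] [0.0892 0.0905]
scene pale (128, 240, 266, 144) 175.0 [ 0.9198 -0.1954] [0.0044 0.764 ]
scene pale (197, 225, 23, 15) 244.5 [ 0.5829 -0.1963] [0.0635 0.0657]
scene green (255, 189, 38, 25) 670.5 [0.558  0.0645] [0.1176 0.1219]
scene green (427, 137, 65, 41) 220.0 [0.7178 0.7641] [0.0204 0.4872]
scene green (373, 103, 52, 35) 163.0 [0.4282 0.7649] [0.0207 0.4092]
scene green (363, 0, 149, 173) 16201.5 [0.205  1.3812] [0.676  1.8712]
scene green (320, 0, 14, 30) 156.5 [-0.6281  1.2512] [0.0577 0.5012]
```

View pics/crop.png

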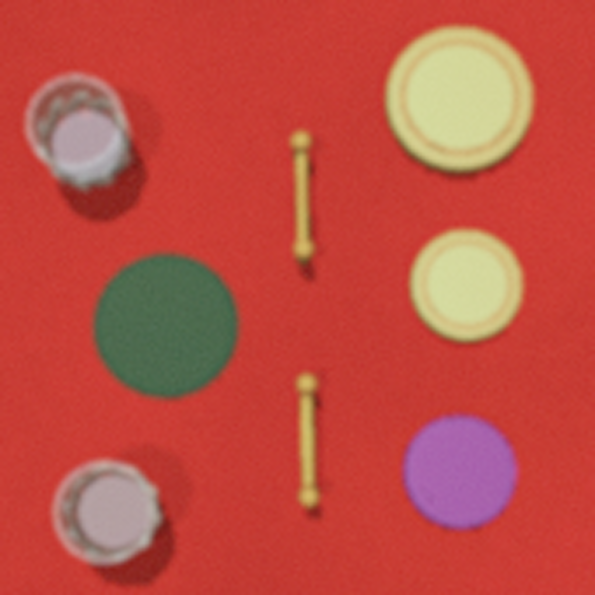

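View pics/crops.png

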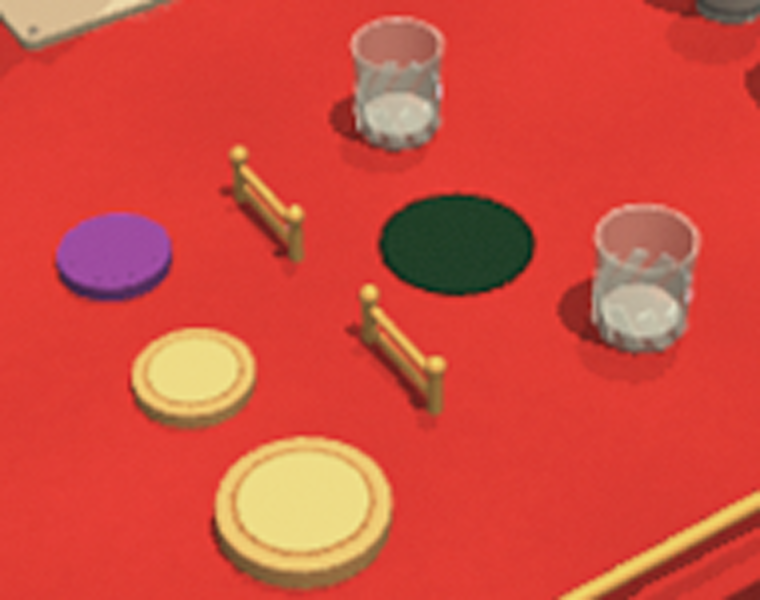

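The crops confirm it: the small pale disc has a darker ring and measures about 90 mm (94 expected), while the large pale one is about 122 mm. The post knobs in the top crop are at (301,139), (304,249), (306,383) and (309,497).

Run:
```python
from h import *
c=camera("top")
kn=(np.array([[301,139],[304,249],[306,383],[309,497]])+.5)/3.5-.5+[190,100]
P=ray(c,kn,.049)[:,:2];print("top knobs",P.round(4))
s=camera("scene")
ks=(np.array([[437,366],[369,293],[295,213],[238,153]])+.5)/4-.5+[160,140]
Q=ray(s,ks,.049)[:,:2];print("scene knobs",Q.round(4))
for A in(P,Q):
    x=A[0]-A[3];L=np.linalg.norm(x);x/=L;y=np.array([-x[1],x[0]]);o=A.mean(0)
    print("L",L,"in",np.linalg.norm(A[1]-A[2]),"o",o,"yaw",np.arctan2(x[1],x[0]),"pad pred",o+.12*y)
    for nm,p in(("coaster",[.5871,-.1954]),("pad",[.5623,.0642])):
        d=np.array(p)-o;print(nm,"in rail",d@x,d@y)
# tumbler bases and tcp
```

```text
top knobs [[ 0.7121 -0.0574]
 [ 0.6173 -0.0569]
 [ 0.5043 -0.0549]
 [ 0.4102 -0.0543]]
scene knobs [[ 0.7108 -0.0578]
 [ 0.6154 -0.0567]
 [ 0.5015 -0.0551]
 [ 0.4079 -0.0548]]
L 0.3019072155415843 in 0.11301461797080883 o [ 0.56095804 -0.05588877] yaw -0.010140861391515384 pad pred [0.56217493 0.06410506]
coaster in rail 0.027555352984399643 -0.13923896372757547
pad in rail 0.00012410565659069962 0.12009619908310197
L 0.3029773328311643 in 0.11394166712060606 o [ 0.55888964 -0.0561035 ] yaw -0.00962425581476902 pad pred [0.56004453 0.06389094]
coaster in rail 0.029549656109447767 -0.13901854774562353
pad in rail 0.0022523864274777475 0.12033075159391546
```

The rail and pad agree in both views: the post span is 302 mm (300 expected) and the pad lies 120 mm beyond the opening. In world axes, the rail origin is (0.560, -0.056) with yaw -0.01, the pad is at (0.562, 0.064) and the coaster at (0.585, -0.195). I'll part-close the fingers to about 50 mm (about 79 mm over the backs, less than the 102 mm gap), turn them parallel to the rail and come in behind the coaster.

```bash
python3 -c "
import workcell;print(getattr(workcell,'tip_reach',None))"
python3 -m inch '[{"slide":[0.03,0.03,0],"yaw":0.1},{"slide":[0.06,0.055,0],"yaw":0.2},{"slide":[0.09,0.08,0],"yaw":0.3},{"slide":[0.12,0.107,0],"yaw":0.4},{"slide":[0.15,0.134,0],"yaw":0.5},{"slide":[0.18,0.161,0],"yaw":0.6},{"slide":[0.21,0.187,0],"yaw":0.7},{"slide":[0.24,0.214,0],"yaw":0.8},{"slide":[0.265,0.236,0],"yaw":0.9},{"slide":[0.285,0.254,0],"yaw":1.0},{"slide":[0.3,0.268,0],"yaw":1.07},{"slide":[0.305,0.273,0],"yaw":1.095},{"slide":[0.305,0.273,0],"yaw":1.095},{"slide":[0.305,0.273,-0.02],"yaw":1.095},{"slide":[0.305,0.273,-0.05],"yaw":1.095},{"slide":[0.305,0.273,-0.08],"yaw":1.095},{"slide":[0.305,0.273,-0.11],"yaw":1.095},{"slide":[0.305,0.273,-0.13],"yaw":1.095},{"slide":[0.305,0.273,-0.14],"yaw":1.095},{"slide":[0.305,0.273,-0.14],"yaw":1.095}]' 105 20
```

```text
0.011
clock: 1.97
position: [0.5834, -0.2867, 0.1]
ee_rot: [0.712, 0.702, -0.001, -0.002]
ft_force: [0.6, 0.5, -0.0]
grip_width: 0.588
grasp_force: 0.0
```

```bash
python3 -m inch '[{"slide":[0.001,0,-0.02],"yaw":0},{"slide":[0.001,0,-0.045],"yaw":0},{"slide":[0.001,0,-0.065],"yaw":0},{"slide":[0.001,0,-0.075],"yaw":0},{"slide":[0.001,0,-0.08],"yaw":0},{"slide":[0.001,0,-0.082],"yaw":0},{"slide":[0.001,0,-0.082],"yaw":0}]'
python3 - <<'E'
from h import *
for n in("top","scene"):
    c=camera(n)
    if n=="top":
        for k in blobs(c,*PALE,150): print(*disc(c,k,.016))
    f=c["frame"]; f=f[130:290,150:350] if n=="scene" else f[100:270,220:420]
    cv2.imwrite(f"pics/b_{n}.png",cv2.resize(cv2.cvtColor(f,cv2.COLOR_RGB2BGR),None,fx=3.5,fy=3.5,interpolation=cv2.INTER_CUBIC))
E
```

```text
clock: 2.55
position: [0.5873, -0.2859, 0.0215]
ee_rot: [0.711, 0.703, 0.0, 0.001]
ft_force: [-0.3, 0.3, 0.5]
grip_width: 0.587
grasp_force: 0.0
[0.0461 0.0786] [0.0524 0.081 ]
[ 0.5872 -0.1953] [0.0884 0.0889]
[ 0.7519 -0.1967] [0.12   0.1217]
[ 0.746  -0.7473] [0.0239 0.353 ]
```

View pics/b_scene.png

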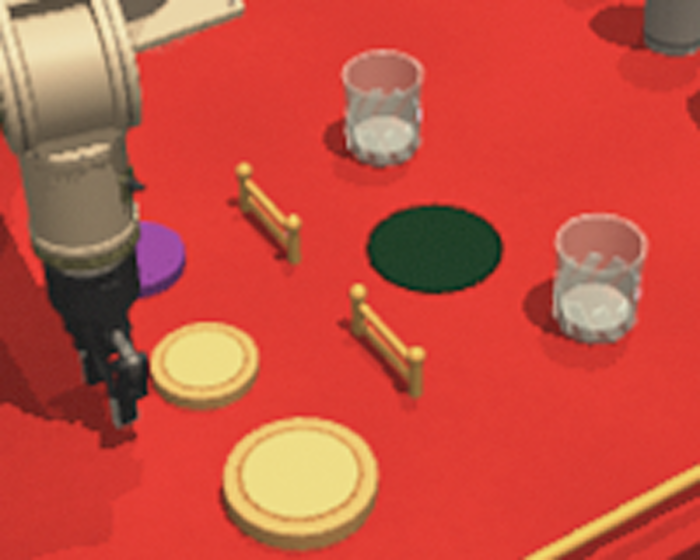

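The fingers are just behind the small coaster, clear of the purple and large discs. The tips may still be high against the 16 mm coaster, so I'll lower slightly and then push forward to contact.

```bash
python3 -m inch '[{"slide":[0,0,-0.003],"yaw":0},{"slide":[0,0,-0.006],"yaw":0},{"slide":[0,0,-0.006],"yaw":0},{"slide":[0,0,-0.006],"yaw":0}]'
python3 -m inch '[{"slide":[0,0.006,0],"yaw":0},{"slide":[0,0.014,0],"yaw":0},{"slide":[0,0.022,0],"yaw":0},{"slide":[0,0.03,0],"yaw":0},{"slide":[0,0.036,0],"yaw":0},{"slide":[0,0.042,0],"yaw":0},{"slide":[0,0.047,0],"yaw":0},{"slide":[0,0.052,0],"yaw":0},{"slide":[0,0.055,0],"yaw":0},{"slide":[0,0.055,0],"yaw":0},{"slide":[0,0.055,0],"yaw":0}]'
cat > look.py <<'E'
from h import *
c=camera("top");o=np.array([.561,-.056]);a=-.010;R=np.array([[np.cos(a),np.sin(a)],[-np.sin(a),np.cos(a)]])
for k in blobs(c,*PALE,100):
    p,d=disc(c,k,.016)
    if p[0]<.7 and p[1]>-.3 and .06<d[1]<.1: print("coaster",p,d,"rail",(R@(p-o)).round(4))
s=get_obs();print("tcp",s["position"].round(4),"rail",(R@(s["position"][:2]-o)).round(4),"F",s["ft_force"].round(1))
E
python3 look.py
```

```text
clock: 2.98
position: [0.5866, -0.2854, 0.0142]
ee_rot: [0.711, 0.704, -0.0, -0.0]
ft_force: [-0.0, 0.2, -1.0]
grip_width: 0.59
grasp_force: 0.0
clock: 3.9
position: [0.5867, -0.2304, 0.0143]
ee_rot: [0.711, 0.704, 0.0, 0.0]
ft_force: [0.4, -0.3, -0.2]
grip_width: 0.585
grasp_force: 0.0
coaster [0.0415 0.0794] [0.0426 0.0798] rail [-0.5208  0.1302]
coaster [ 0.5869 -0.1756] [0.0828 0.0907] rail [ 0.0271 -0.1193]
tcp [ 0.5867 -0.2307  0.0143] rail [ 0.0274 -0.1744] F [0.5 0.6 0.1]
```

```bash
python3 -m inch '[{"slide":[0,0.003,0],"yaw":0},{"slide":[-0.001,0.007,0],"yaw":0},{"slide":[-0.003,0.012,0],"yaw":0},{"slide":[-0.005,0.017,0],"yaw":0},{"slide":[-0.007,0.022,0],"yaw":0},{"slide":[-0.009,0.027,0],"yaw":0},{"slide":[-0.011,0.032,0],"yaw":0},{"slide":[-0.013,0.036,0],"yaw":0},{"slide":[-0.015,0.040,0],"yaw":0},{"slide":[-0.017,0.044,0],"yaw":0},{"slide":[-0.019,0.048,0],"yaw":0},{"slide":[-0.021,0.052,0],"yaw":0},{"slide":[-0.023,0.056,0],"yaw":0},{"slide":[-0.025,0.06,0],"yaw":0},{"slide":[-0.027,0.064,0],"yaw":0},{"slide":[-0.027,0.066,0],"yaw":0},{"slide":[-0.027,0.067,0],"yaw":0},{"slide":[-0.027,0.067,0],"yaw":0}]'
python3 look.py
python3 - <<'E'
from h import *
for n in("top","scene"):
    f=camera(n)["frame"]; f=f[130:290,150:350] if n=="scene" else f[100:270,190:390]
    cv2.imwrite(f"pics/c_{n}.png",cv2.resize(cv2.cvtColor(f,cv2.COLOR_RGB2BGR),None,fx=3.5,fy=3.5,interpolation=cv2.INTER_CUBIC))
E
```

```text
clock: 5.45
position: [0.5598, -0.1632, 0.0144]
ee_rot: [0.711, 0.704, 0.0, 0.0]
ft_force: [0.3, 0.6, -0.7]
grip_width: 0.59
grasp_force: 0.0
coaster [0.0545 0.0749] [0.055  0.0991] rail [-0.5078  0.1258]
coaster [ 0.559  -0.1076] [0.0783 0.0918] rail [-0.0015 -0.0516]
tcp [ 0.5598 -0.1634  0.0144] rail [-1.000e-04 -1.074e-01] F [-1.   0.4  0.6]
```

View pics/c_top.png

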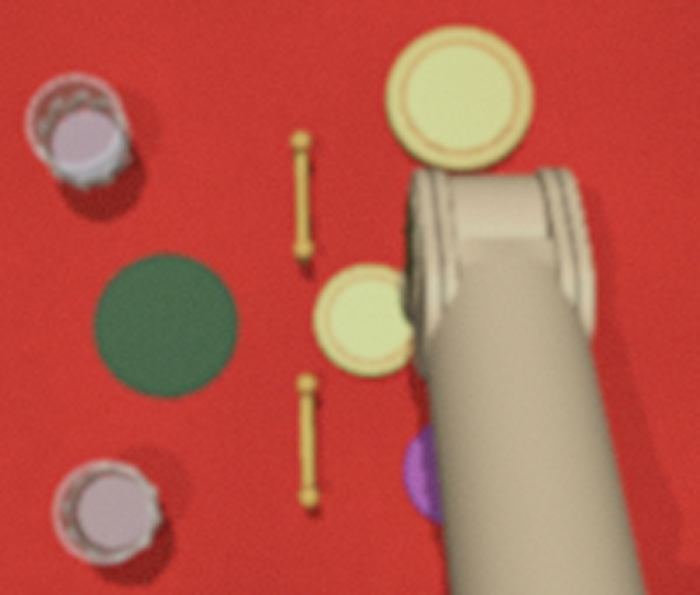

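The coaster is centred before the opening at crop (370,320), with post knobs at rows 249 and 383. Clearance is only ±4 mm, so I'll refine the lateral offset from both views.

```bash
cat > fine.py <<'E'
from h import *
from scipy.optimize import least_squares
import sys
a=-.010
for n in("top","scene"):
    c=camera(n);E=c["extrinsics"]
    ks=[k for k in blobs(c,(10,110,90),(27,255,255),25)]
    best=None
    for k in blobs(c,*((22,50,110),(36,200,255)),120):
        P=ray(c,k,.016)[:,:2]; m=P.mean(0)
        if abs(m[0]-.56)<.06 and -.2<m[1]<.12 and np.ptp(P,0).max()<.11: best=P
    # brass bars: outline line, from each row of posts
    h=cv2.cvtColor(c["frame"],cv2.COLOR_RGB2HSV);g=ray(c,[[0,0]],0)
    m=cv2.inRange(h,(10,90,80),(30,255,255))
    uv=np.argwhere(m)[:,::-1].astype(float);W=ray(c,uv,.049)[:,:2]
    s=abs(W[:,1]+.0562-(-.01)*(W[:,0]-.561))<.006
    x=W[s,0];lo=x[(x>.48)&(x<.53)];hi=x[(x>.59)&(x<.63)]
    print(n,"inner posts' inner faces at knob height",np.round([lo.max(),hi.min()],4),"mid",round((lo.max()+hi.min())/2,4))
    if best is not None:
        y1=best[:,1].max(); P=best
        P=P[P[:,1]>y1-.055]
        r=least_squares(lambda q:np.hypot(*(P-q[:2]).T)-q[2],[.56,y1-.046,.045],loss="soft_l1",f_scale=.001)
        print("  circle",r.x.round(4),len(P),"rms",np.sqrt(np.mean(r.fun**2)).round(4))
E
python3 fine.py
```

```text
top inner posts' inner faces at knob height [0.5104 0.6076] mid 0.559
  circle [ 0.5589 -0.1115  0.0443] 48 rms 0.0009
scene inner posts' inner faces at knob height [0.516  0.6066] mid 0.5613
  circle [ 0.5588 -0.1059  0.0277] 43 rms 0.0066
```

View pics/c_scene.png

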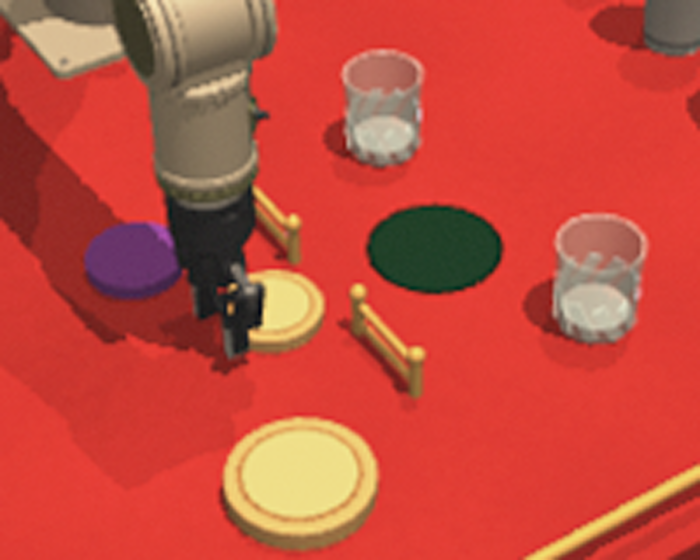

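The scene view agrees: the coaster is square before the opening and sits between the fingers. It is within about 1 mm of centre (slightly to -x), so I'll push slowly with about 1 mm of +x correction.

```bash
python3 -m inch '[{"slide":[0,0.002,0],"yaw":0},{"slide":[0,0.005,0],"yaw":0},{"slide":[0.0005,0.008,0],"yaw":0},{"slide":[0.001,0.011,0],"yaw":0},{"slide":[0.001,0.014,0],"yaw":0},{"slide":[0.001,0.018,0],"yaw":0},{"slide":[0.001,0.022,0],"yaw":0},{"slide":[0.001,0.026,0],"yaw":0},{"slide":[0.001,0.030,0],"yaw":0},{"slide":[0.001,0.034,0],"yaw":0},{"slide":[0.001,0.037,0],"yaw":0},{"slide":[0.001,0.039,0],"yaw":0},{"slide":[0.001,0.04,0],"yaw":0},{"slide":[0.001,0.04,0],"yaw":0}]'
python3 fine.py; python3 look.py
```

```text
clock: 6.87
position: [0.5608, -0.1232, 0.0144]
ee_rot: [0.711, 0.704, 0.0, 0.0]
ft_force: [0.1, 0.1, -0.7]
grip_width: 0.587
grasp_force: 0.0
top inner posts' inner faces at knob height [0.5249 0.5927] mid 0.5588
scene inner posts' inner faces at knob height [0.516  0.5902] mid 0.5531
coaster [ 0.5593 -0.0654] [0.0732 0.0935] rail [-0.0016 -0.0094]
tcp [ 0.5608 -0.1236  0.0144] rail [ 0.0004 -0.0676] F [0.6 0.3 0.3]
```

```bash
python3 -m inch '[{"slide":[0,0.002,0],"yaw":0},{"slide":[0,0.006,0],"yaw":0},{"slide":[0,0.010,0],"yaw":0},{"slide":[0,0.015,0],"yaw":0},{"slide":[0,0.02,0],"yaw":0},{"slide":[0,0.025,0],"yaw":0},{"slide":[0,0.03,0],"yaw":0},{"slide":[0,0.035,0],"yaw":0},{"slide":[0,0.04,0],"yaw":0},{"slide":[0,0.045,0],"yaw":0},{"slide":[0,0.05,0],"yaw":0},{"slide":[0,0.055,0],"yaw":0},{"slide":[0,0.06,0],"yaw":0},{"slide":[0,0.065,0],"yaw":0},{"slide":[0,0.07,0],"yaw":0},{"slide":[0,0.074,0],"yaw":0},{"slide":[0,0.077,0],"yaw":0},{"slide":[0,0.079,0],"yaw":0},{"slide":[0,0.08,0],"yaw":0},{"slide":[0,0.08,0],"yaw":0}]'
python3 look.py
```

```text
clock: 8.68
position: [0.5608, -0.043, 0.0144]
ee_rot: [0.711, 0.704, 0.0, -0.0]
ft_force: [0.1, 1.2, 1.8]
grip_width: 0.586
grasp_force: 0.0
coaster [0.0439 0.0767] [0.0435 0.0872] rail [-0.5184  0.1275]
coaster [0.5576 0.0253] [0.0537 0.0986] rail [-0.0042  0.0813]
tcp [ 0.5608 -0.0431  0.0143] rail [-0.0004  0.0129] F [-0.1  0.1  1.6]
```

```bash
python3 -m inch '[{"slide":[0,0.002,0],"yaw":0},{"slide":[0,0.006,0],"yaw":0},{"slide":[0,0.010,0],"yaw":0},{"slide":[0,0.015,0],"yaw":0},{"slide":[0,0.02,0],"yaw":0},{"slide":[0,0.025,0],"yaw":0},{"slide":[0,0.03,0],"yaw":0},{"slide":[0,0.035,0],"yaw":0},{"slide":[0,0.04,0],"yaw":0},{"slide":[0,0.044,0],"yaw":0},{"slide":[0,0.048,0],"yaw":0},{"slide":[0,0.051,0],"yaw":0},{"slide":[0,0.053,0],"yaw":0},{"slide":[0,0.055,0],"yaw":0},{"slide":[0,0.055,0],"yaw":0},{"slide":[0,0.055,0],"yaw":0}]'
python3 -m inch '[{"slide":[0,-0.002,0],"yaw":0},{"slide":[0,-0.006,0],"yaw":0},{"slide":[0,-0.01,0],"yaw":0},{"slide":[0,-0.015,0],"yaw":0},{"slide":[0,-0.02,0],"yaw":0},{"slide":[0,-0.02,0],"yaw":0},{"slide":[0,-0.02,0.01],"yaw":0},{"slide":[0,-0.02,0.03],"yaw":0},{"slide":[0,-0.02,0.06],"yaw":0},{"slide":[0,-0.02,0.09],"yaw":0},{"slide":[0,-0.02,0.12],"yaw":0},{"slide":[0,-0.02,0.15],"yaw":0},{"slide":[0,-0.05,0.17],"yaw":0},{"slide":[0,-0.08,0.18],"yaw":0},{"slide":[0,-0.115,0.18],"yaw":0},{"slide":[0,-0.15,0.18],"yaw":0},{"slide":[0,-0.18,0.18],"yaw":0},{"slide":[0,-0.2,0.18],"yaw":0},{"slide":[0,-0.2,0.18],"yaw":0}]'
python3 look.py
python3 - <<'E'
from h import *
f=camera("top")["frame"];cv2.imwrite("pics/d.png",cv2.resize(cv2.cvtColor(f[80:270,40:450],cv2.COLOR_RGB2BGR),(800,371)))
E
```

```text
clock: 10.07
position: [0.5607, 0.0116, 0.0143]
ee_rot: [0.711, 0.704, 0.0, 0.0]
ft_force: [0.2, -0.1, 0.5]
grip_width: 0.588
grasp_force: 0.0
clock: 11.65
position: [0.5598, -0.194, 0.1949]
ee_rot: [0.713, 0.701, -0.001, 0.001]
ft_force: [-0.0, -1.0, 0.1]
grip_width: 0.584
grasp_force: 0.0
coaster [0.0535 0.0825] [0.0704 0.0793] rail [-0.5089  0.1334]
coaster [0.5617 0.0629] [0.0931 0.0936] rail [-0.0005  0.1189]
tcp [ 0.5602 -0.1908  0.1948] rail [ 0.0006 -0.1348] F [-0.   0.6  0.2]
```

View pics/d.png

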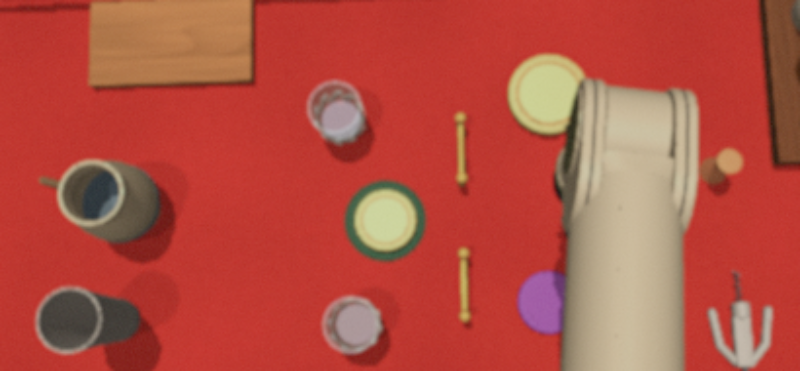

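The coaster lies centred on the pad at crop (386,220), about 1 mm off. All the bystanders stand where they were, and the hand is well clear.

```bash
python3 -c "
from workcell import *
print(hand_in())"
```

```text
the job is handed in; nothing more can be done
None
```

I pushed the small bamboo coaster through the opening and left it flat on the leather pad, about 1 mm from its centre. The bystanders look unmoved in the last top view, the hand is clear, and the job is handed in (no verdict was returned).

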